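# Draw the dowelled tile frame shut with the quick clamp, then let it off

### The job

Pump the trigger of the quick clamp until its jaws have drawn the loose end rail of the tile frame fully home and the clamp, with the trigger let go, holds the closed frame by itself with about 25 N (at least 16 N, and at no moment more than 36 N, or the tile may crack). Then press the release tab so that the jaws let go of the closed frame, and leave clamp and frame at rest. Work only the trigger and the tab: do not push the frame, the bar or the far jaw by hand, and leave the things around where they are.

Things in the scene. Friction and masses are not known exactly. Their poses are not given: they have to be found in the camera images.
- board: Plywood glue-up board, 360 x 200 x 15 mm, fixed on the table. On it a one-hand ratchet bar clamp lies in a wooden trough, handle up, jaws down, its bar 46 to 64 mm above the table. Origin: centre of the underside, on the table. +x runs along the bar from the clamp's head (about x = -115 mm) to the far jaw ('forward' below); y across; z up.
- trigger_face (a point): Middle of the forward face of the grey trigger, 77 mm above its pivot, 105 mm above the table. The trigger is an upright lever in front of the handle, 24 mm wide, top about 122 mm above the table, coming out of the black head casing (34 mm wide, top 81 mm above the table, from 60 mm behind to 16 mm ahead of this point).
- grip_back (a point): Middle of the back face of the fixed upright handle (black, 18 mm thick, 28 mm wide, top 136 mm above the table), 105 mm above the table. Fingers from above squeeze handle and trigger together: 57 mm over both at rest, 38 mm at the stop. The head slides up to 25 mm either way along the bar against 2 N. The trigger's finger bears the grip plus half of any side force on the hand along +x.
- trigger (a joint): Trigger angle, rad: 0 let go (springs back if the fingers open to about 78 mm), 0.25 at its stop. A squeeze to the stop walks the bar one 6 mm tooth; one that stalls below 0.2 leaves it on the old tooth. Let it back below 0.03 each time. Force at trigger_face: about 6 N with jaws free, 15 N to make 16 N on the jaws, 21 N for 28 N, 25 N for 36 N.
- bar: Steel bar, 8 x 18 mm, ratchet teeth on top, sliding in the head, black far jaw at its end. Axes as the board's; origin 205 mm behind the far pad's face, at table height. Head and far jaw have rubber pads 34 mm wide, 19 to 37 mm above the table; both together give 1 mm per 2 N, so with the frame shut each tooth adds about 12 N. At first the jaws stand clear of the frame.
- jaw_top (a point): Middle of the top of the far jaw, 70 mm above the table, 24 mm ahead of the far pad's face.
- frame: Wooden frame round a painted tile 100 mm square, lying loose on the board between the jaws under the bar: 140 (along the bar, closed) x 136 x 22 mm. Origin: centre of the underside when closed; x along the bar, forward.
- rail (a joint): Gap in m at the frame's loose end rail (the 18 mm rail next to the far jaw), which stands out on two dowels: starts at 0.004 to 0.008, 0 is fully home against the side rails. The dowels hold by friction and slide at about 15 N, so it stays where it is pushed.
- release (a joint): Release tab angle, rad: let go, its nose rides on the bar's teeth and it reads 0 to 0.17; pressed down it grows to 0.34 at its stop. Both pawls are off the teeth from about 0.26, and the bar is then free. Takes 5 N at tab_top, up to 18 N with the clamp tight, just before it lets go.
- tab_top (a point): Point on top of the release tab to press straight down: a flat steel tab 44 x 26 mm, 5 mm thick, sticking out behind the handle. This point is 33 mm behind the handle's back face, 8 mm from the tab's free end, 82 to 88 mm above the table let go (as its nose rides on the teeth), 76 mm at its stop.
- paint_jar: Bystander: paint jar with white cap, 58 mm across, 55 mm tall; origin centre of underside.
- water_cup: Bystander: blue cup, 72 mm across, 75 mm tall; origin centre of underside.
- spare_tile: Bystander: white tile 100 x 100 x 8 mm lying on the table; origin centre of underside.
Not all that is in view belongs to the job. What is meant by the frame is not purple, red or yellow, and is the smaller of those in its own colour.

How it is judged (in metres and radians):
On the way, in this order (a step that is already met when the one before it is completed fails the run):
1. the end rail is home (gap under 1.5 mm) and the clamp holds the frame with 16 N or more, the trigger let go (value of joint rail below 0.0015 m and contact force between bar and frame above 16 N and value of joint trigger below 0.05 rad), for 0.2 s.
2. the release tab is pressed down and the jaws let go (under 6 N on the frame) (value of joint release above 0.22 rad and contact force between bar and frame below 6 N), for 0.05 s.
At the end, for the whole second after the job is handed in: The end rail is home (gap under 1.5 mm), the frame lies flat and still on the board, the far jaw presses it with less than 6 N, trigger and release tab are let go (trigger below 0.05, tab below 0.2 rad) (value of joint rail below 0.0015 m and contact force between bar and frame below 6 N and value of joint trigger below 0.05 rad and value of joint release below 0.2 rad and linear speed of frame below 0.01 m/s and angle between frame's own z axis and vertical below 0.05 rad and z of frame in the frame of board below 0.019 m); the robot touches nothing.
It fails at once if the jaws press the frame with more than 36 N (contact force between bar and frame above 36 N).
It fails at once if the robot pushes the frame (more than 1 N) (contact force between the arm and frame above 1 N).
It fails at once if the robot pushes the bar or its jaw (more than 1 N) (contact force between the arm and bar above 1 N).
It fails at once if a bystander is moved by more than 20 mm (distance of any of paint_jar, water_cup, spare_tile from where it was at the start of the episode above 0.02 m).
It also fails if it takes over 72 s, if anything falls off the work surface, if the arm or the gripper's body presses on something with over 40 N, if the wrist force passes 120 N, or if a joint passes its speed limit or range.

### The arm

A 7-joint arm with a two-finger parallel gripper is mounted at the origin on the work surface. World frame = base frame: x ahead of the robot, y to its left, z up, the work surface at z = 0. Lengths are in m, angles in degrees, forces in N, time in s.
With the tool pointing down it reaches from about 0.425 to 0.875 m from the base axis. Payload 4.7 kg.
Tool frame: the origin (TCP) lies between the finger pads; the fingertips stand 14 mm ahead of it and the grasp point (between the pads) lies 5 mm behind it; z points along the fingers, y is the line along which they close (so a half turn about z gives the same grasp; the last joint's range is limited). The gripper opens to 85 mm and grips with 20 to 120 N. Pads are 22 mm wide; open, the fingers measure 114 mm over their backs; the gripper's body (76 mm by 85 mm) begins 54 mm behind the grasp point. The pads swing forward as they close: fully open they stand 13 mm farther back than shut.
Start: joints at [0.808, 18.392, -4.016, 83.108, 1.295, 78.541, -3.26], TCP at [0.65, -0, 0.245] pointing down, gripper open.
Joint ranges: [-163.93, 163.93], [-17.29, 119.83], [-79.2, 71.16], [3.27, 140.29], [-89.18, 269.18], [5.43, 117.66], [-154.24, 154.24]. Speed limits (degrees/s): [147.25, 147.25, 180, 180, 180, 180, 180].

### API

Orientations are given as a 3x3 rotation matrix whose columns are the frame's x, y, z axes.
In Python, from cell import observe, viewer, ticket gives the robot as it stands.
- The arm moves only by the tool jog_arm, never from a script. Its arguments are lists of equal length, an entry for each row: "linear": the shift along the tool's x, y, z in normalised numbers (1 is 0.6 m), a list of three; "spin": the turn about the tool's z in a scale on which 1.0 is 2 rad; "fingers": the closure, from -1 (fully open) to 1 (shut). A call has 1 to 12 rows; each row is the pose to reach, as a shift and turn from the pose commanded when the call began, along the tool's axes at that moment; what a row does not reach only later rows make up. A row lasts 1/12 s, in which the tool goes at most 41.7 mm and 7.16 degrees, less where a joint would pass 70% of its speed; a pose out of reach is approached as far as the arm can. No shift or turn number may pass 1 either way. A call with a gripper value outside its range is refused whole. The fingers move at their own pace and stop on an object; the grip force is fixed at half the most. Time passes only in rows, so rows that repeat a pose let the fingers close. It gives the time, the measured TCP pose, the force, the opening and the grip force at its end, in the units of the state.
- observe(): the state, without advancing time (a new reading comes with each control period).
- viewer.snapshot(name): name is "scene" or "side" or "wrist"; returns the picture (480x640x3 uint8, red, green, blue); there is no depth.
- viewer.camera_params(name): a dict with "camera_matrix" (3x3 intrinsics, pixels), "R" (3x3) and "t" (3): a world point X has camera coordinates R X + t. Camera axes: x right, y down, z forward; pixel columns grow to the right and rows downward; lengths in m; the calibration is good to about 2 mm. A picture is of the moment at which its call begins: read the wrist's pose just before it. camera_params takes no time and is no camera call; for the wrist camera it gives the pose at the moment of the call.
- ticket.finish_job(): hands the job in; it is judged then, once.
Trained networks look in the newest picture that a camera, given by its name, has taken for a name from the list of things; names that differ only in an ending like _2 or _b are one class to them, and where a whole thing is asked for, a point or a joint stands for the part that bears it (a point fixed in the world has none). Each returns a list of dicts, best first, with "confidence" (0 to 1); they miss things now and then, are a little off and sometimes report something else, mostly with a low value. They report only what shows in the picture. A call takes as long as a camera call. They do not tell look-alikes from the thing itself.
- viewer.masks_of(query, camera): "mask" (480x640 bool, what is visible of it) and "box" ([left, top, right, bottom] in pixels, round what is visible of it).
- viewer.tip_of(query, camera): "position" ([column, row] in pixels: a listed point, or the origin of a listed thing).
The state is a dict: "time_s": time; "q": joint angles; "joint_vel": joint speeds; "effort": joint torques, N m; "position": TCP position; "tcp_rot": TCP orientation; "contact_force": force on the tool from outside, world axes, zero at the start; "moment": the same for the moment, N m; "finger_gap": finger opening in m; "gripper_force": force on a finger pad.
Only numpy, scipy, OpenCV 4.12 (cv2) and the standard library are available. Lean on these libraries where they do the work, as an engineer would, in place of code of your own. Each camera call takes 0.05 s, during which the arm holds its last target. There are 200 camera calls.

## Working session

There is one attempt and no reset: what is moved stays moved. The work goes in short steps, Python scripts to look and compute and a tool call to move; the robot and the scene stay as the last step left them, time stands still between calls to the robot, and variables do not carry over. Pictures are saved under pics/ and viewed, at most 12 in all, crops included, and the job is handed in when it is done.

Besides the shell and the picture viewer there is one more tool, called after ">>>" by a JSON object that holds its "fn" and its "kwargs". jog_arm: Moves the arm, as the interface text tells. Its arguments: {"type":"object","properties":{"linear":{"type":"array","items":{"type":"array","items":{"type":"number"}}},"spin":{"type":"array","items":{"type":"number"}},"fingers":{"type":"array","items":{"type":"number"}}},"required":["linear","spin","fingers"]}

```bash
mkdir -p pics
cat > h.py <<'E'
import numpy as np, cv2
from cell import observe, viewer, ticket
def ray(cam,px):
    p=viewer.camera_params(cam);K,R,t=map(np.array,(p["camera_matrix"],p["R"],p["t"]))
    d=R.T@np.linalg.solve(K,np.array([px[0],px[1],1.0]));return -R.T@t,d
def at_z(cam,px,z):
    c,d=ray(cam,px);return c+d*(z-c[2])/d[2]
def save(cam,name):
    im=viewer.snapshot(cam);cv2.imwrite(f"pics/{name}.png",im[:,:,::-1]);return im
def proj(cam,X):
    p=viewer.camera_params(cam);K,R,t=map(np.array,(p["camera_matrix"],p["R"],p["t"]))
    u=K@(R@np.array(X)+t);return u[:2]/u[2]
E
python3 - <<'E'
from h import *
np.set_printoptions(precision=4,suppress=True)
Z=dict(trigger_face=.105,grip_back=.105,tab_top=.085,jaw_top=.07,board=0,frame=.015,bar=0)
ims=[save(c,c) for c in("scene","side","wrist")]
cv2.imwrite("pics/sw.png",cv2.resize(np.vstack([ims[0],ims[1]])[:,:,::-1],None,fx=.62,fy=.62))
for c in("scene","side","wrist"):
    for q in Z:
        r=viewer.tip_of(q,c)
        print(c,q,[(np.round(x["position"],1).tolist(),round(x["confidence"],2),at_z(c,x["position"],Z[q]).round(4).tolist()) for x in r[:4]])
print(observe()["tcp_rot"],observe()["position"],observe()["contact_force"],observe()["time_s"],observe()["finger_gap"])
E
```

```text
scene trigger_face [([316.2, 253.6], 0.46, [0.5162, -0.071, 0.105])]
scene grip_back [([292.8, 253.0], 0.89, [0.4963, -0.127, 0.105])]
scene tab_top [([280.1, 262.1], 0.56, [0.4993, -0.1622, 0.085])]
scene jaw_top [([392.8, 253.5], 0.64, [0.5493, 0.1287, 0.07]), ([291.7, 252.2], 0.19, [0.4645, -0.1226, 0.07])]
scene board [([348.0, 274.5], 0.94, [0.5295, 0.0141, 0.0])]
scene frame [([357.6, 366.1], 0.91, [0.7987, -0.0587, 0.015]), ([352.7, 272.9], 0.78, [0.5388, 0.0235, 0.015]), ([468.4, 333.8], 0.73, [0.7999, 0.2287, 0.015]), ([400.7, 176.0], 0.68, [0.2229, 0.2995, 0.015])]
scene bar []
side trigger_face [([424.9, 336.7], 0.73, [0.4156, -0.4499, 0.105]), ([328.1, 237.5], 0.55, [0.5078, -0.0775, 0.105])]
side grip_back [([340.6, 251.7], 0.57, [0.4897, -0.1385, 0.105]), ([330.3, 236.2], 0.4, [0.5158, -0.0778, 0.105])]
side tab_top [([347.3, 263.5], 0.43, [0.4861, -0.1659, 0.085])]
side jaw_top [([283.6, 210.8], 0.62, [0.535, 0.1246, 0.07])]
side board [([304.6, 244.6], 0.76, [0.5309, 0.0337, 0.0])]
side frame [([388.9, 219.9], 0.88, [0.7806, -0.0733, 0.015]), ([319.2, 181.1], 0.86, [0.7805, 0.2208, 0.015]), ([442.8, 279.7], 0.77, [0.6791, -0.3349, 0.015]), ([308.7, 242.2], 0.61, [0.5342, 0.0204, 0.015])]
side bar [([329.8, 271.3], 0.68, [0.5017, -0.0941, 0.0])]
wrist trigger_face [([154.4, 317.5], 0.97, [0.5075, -0.0762, 0.105])]
wrist grip_back [([154.7, 374.1], 0.93, [0.4992, -0.1339, 0.105])]
wrist tab_top []
wrist jaw_top [([184.9, 52.6], 0.82, [0.546, 0.1311, 0.07])]
wrist board [([203.7, 176.7], 0.94, [0.5272, 0.0277, 0.0]), ([152.3, 374.4], 0.71, [0.4369, -0.2181, 0.0])]
wrist frame [([205.7, 185.9], 0.72, [0.5332, 0.0206, 0.015]), ([447.8, 257.1], 0.6, [0.7842, -0.0558, 0.015])]
wrist bar [([196.8, 281.8], 0.97, [0.5068, -0.0914, 0.0])]
[[-0.      1.      0.0001]
 [ 1.      0.     -0.    ]
 [-0.      0.0001 -1.    ]] [ 0.65   -0.      0.2454] [ 0.7711  0.2673 -0.3814] 1.2 0.08547748525169849
```

View pics/scene.png

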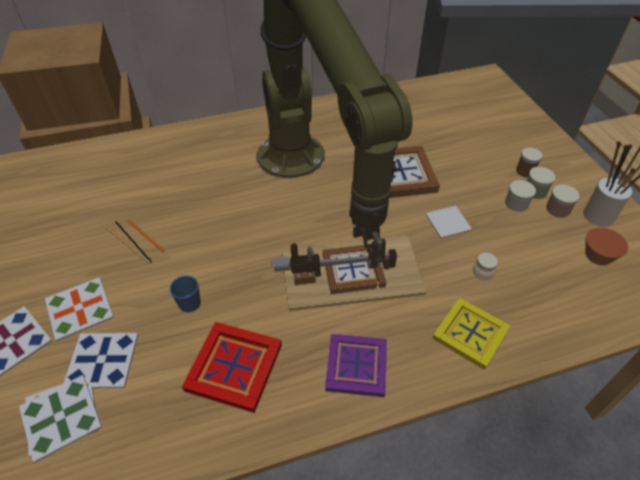

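View pics/side.png

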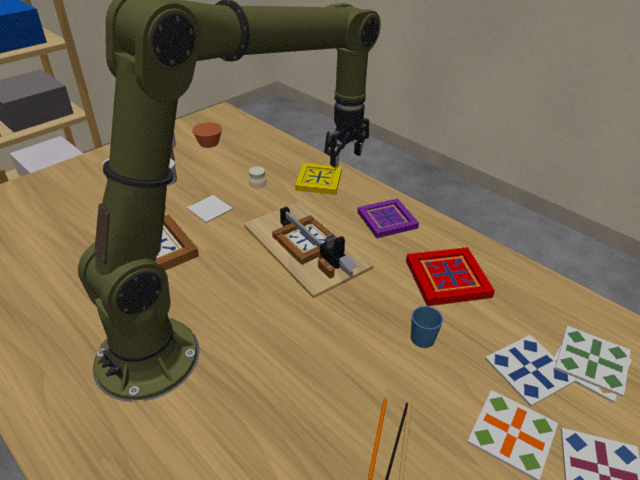

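Candidates for the frame in the scene view are brown on the board (352,270), a larger brown one (405,172), red (233,365), purple (357,365) and yellow (472,330). I choose the brown one under the clamp at (352,270). The only clamp has its handle at about (300,255). The "trigger_face" hit in the side view at (425,337) is the cup, so it is false. Next is a close crop from the wrist.

Run:
```python
from h import *
np.set_printoptions(precision=4,suppress=True)
im=cv2.imread("pics/wrist.png");cv2.imwrite("pics/wc.png",cv2.resize(im[0:480,60:400],None,fx=1.25,fy=1.25))
p=viewer.camera_params("wrist");R=np.array(p["R"]);print(-R.T@p["t"],R)
```

```text
[0.6507 0.0803 0.3735] [[ 1.     -0.0002  0.0015]
 [-0.0007 -0.9489  0.3155]
 [ 0.0013 -0.3155 -0.9489]]
```

View pics/wc.png

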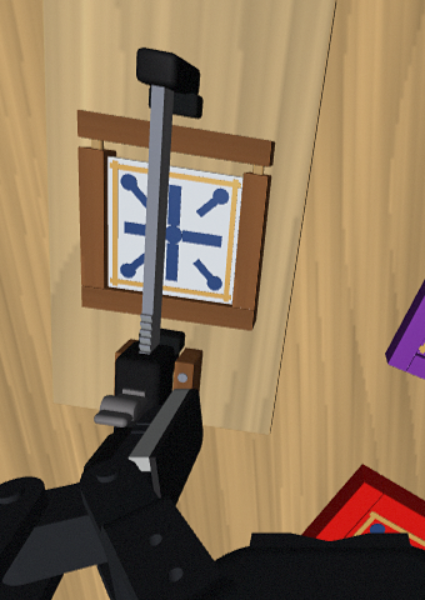

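The crop shows the smaller brown frame under the bar, with the loose rail at the top (175,135), the far jaw at (165,70), the head at (145,380) and the grey trigger at (120,408). That confirms the choice. I'm moving above the handle and turning the tool along the bar.

Units first: shifts go in shares of 0.6 m and turns go in shares of 2 rad. So -0.147 m is -0.245, -0.105 m is -0.175, -1.392 rad is -0.696.

>>> {"fn": "jog_arm", "kwargs": {"linear": [[-0.175,-0.245,0],[-0.175,-0.245,0],[-0.175,-0.245,0],[-0.175,-0.245,0],[-0.175,-0.245,0],[-0.175,-0.245,0],[-0.175,-0.245,0],[-0.175,-0.245,0],[-0.175,-0.245,0],[-0.175,-0.245,0],[-0.175,-0.245,0],[-0.175,-0.245,0]], "spin": [-0.06,-0.12,-0.18,-0.24,-0.3,-0.36,-0.42,-0.48,-0.54,-0.6,-0.66,-0.696], "fingers": [-1,-1,-1,-1,-1,-1,-1,-1,-1,-1,-1,-1]}}

```text
time_s: 2.2
position: [0.503, -0.105, 0.2455]
tcp_rot: [[-0.985, 0.172, 0.0], [0.172, 0.985, -0.0], [-0.0, -0.0, -1.0]]
contact_force: [0.3, -0.0, -0.5]
finger_gap: 0.0854
gripper_force: 0.0
```

```bash
cat >> h.py <<'E'
np.set_printoptions(precision=4,suppress=True)
Z=dict(trigger_face=.105,grip_back=.105,tab_top=.085,jaw_top=.07)
def tri(obs):
    A=np.zeros((3,3));b=np.zeros(3)
    for c,d in obs:
        d=d/np.linalg.norm(d);M=np.eye(3)-np.outer(d,d);A+=M;b+=M@c
    return np.linalg.solve(A,b)
def look(cams=("wrist","scene","side"),qs=Z):
    o=observe();Rt=np.array(o["tcp_rot"]);P=np.array(o["position"])
    for c in cams: viewer.snapshot(c)
    for q in qs:
        for c in cams:
            r=viewer.tip_of(q,c)
            for x in r[:2]:
                X=at_z(c,x["position"],Z[q]);print(q,c,np.round(x["position"],1),round(x["confidence"],2),X.round(4),"tool",Rt.T@(X-P))
def st():
    o=observe();print(*[(k,np.round(o[k],4)) for k in("time_s","position","contact_force","finger_gap","gripper_force")])
E
python3 - <<'E'
from h import *
st();print(np.array(observe()["tcp_rot"]),np.array(observe()["q"]))
im=save("wrist","w2")
look()
E
```

```text
('time_s', np.float64(2.2)) ('position', array([ 0.503 , -0.105 ,  0.2455])) ('contact_force', array([ 0.2904, -0.0204, -0.4653])) ('finger_gap', np.float64(0.0854)) ('gripper_force', np.float64(0.0))
[[-0.985   0.1723  0.0004]
 [ 0.1723  0.985  -0.0001]
 [-0.0004 -0.     -1.    ]] [ 12.445    2.0256  -3.7011 102.1415   0.136   75.815   88.7898]
trigger_face wrist [360.  230.4] 0.59 [ 0.5078 -0.0775  0.105 ] tool [0.     0.028  0.1405]
trigger_face wrist [ 50.3 241.3] 0.3 [ 0.4726 -0.3192  0.105 ] tool [-0.0066 -0.2163  0.1405]
trigger_face scene [315.4 252.5] 0.53 [ 0.5121 -0.0719  0.105 ] tool [-0.0033  0.0342  0.1405]
trigger_face side [327.5 233.6] 0.41 [ 0.5184 -0.0653  0.105 ] tool [-0.0083  0.0418  0.1405]
grip_back wrist [289.5 231. ] 0.76 [ 0.4983 -0.1318  0.105 ] tool [ 0.0001 -0.0271  0.1405]
grip_back scene [291.5 254.7] 0.61 [ 0.5007 -0.1316  0.105 ] tool [-0.0022 -0.0266  0.1405]
grip_back scene [313.6 252.5] 0.28 [ 0.5107 -0.0762  0.105 ] tool [-0.0026  0.0297  0.1405]
grip_back side [342.4 249.7] 0.89 [ 0.4986 -0.1365  0.105 ] tool [-0.001  -0.0317  0.1405]
tab_top wrist [250.8 220.3] 0.75 [ 0.4891 -0.1645  0.085 ] tool [ 0.0036 -0.061   0.1605]
tab_top scene [279.  262.2] 0.58 [ 0.4987 -0.165   0.085 ] tool [-0.006  -0.0598  0.1605]
tab_top scene [352.3 273.1] 0.5 [0.5882 0.001  0.085 ] tool [-0.0658  0.1191  0.1605]
tab_top side [350.5 262.3] 0.56 [ 0.4952 -0.1686  0.085 ] tool [-0.0031 -0.0639  0.1605]
jaw_top wrist [595.6 218.9] 0.96 [0.5452 0.129  0.07  ] tool [-0.0015  0.2378  0.1755]
jaw_top scene [393.3 253.2] 0.82 [0.5487 0.1304 0.07  ] tool [-0.0048  0.2398  0.1755]
jaw_top side [284.  208.9] 0.88 [0.542  0.1307 0.07  ] tool [0.0019 0.2389 0.1755]
```

View pics/w2.png

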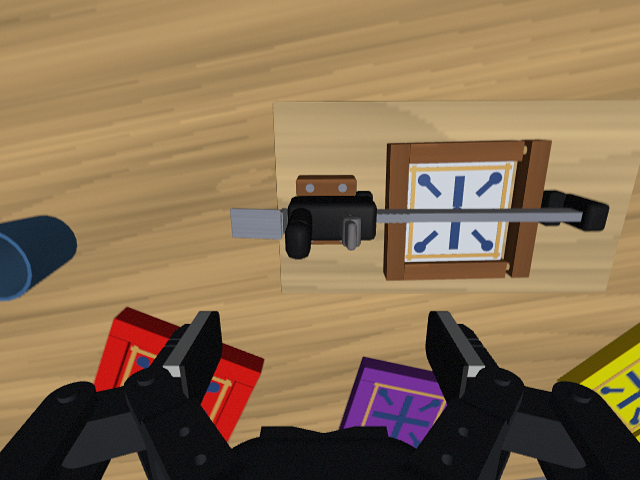

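The picture shows the tool aligned with the bar. The handle is at (297,230), the trigger at (350,232), the tab at (255,222) and the far jaw at (595,215). The handle and trigger are centred on the tool (y = -27 and +28 mm, 55 against the nominal 57 mm). I'm descending with the fingers open.

In the tool's units: 0.1435 m is 0.2392, 0.138 m is 0.23.

>>> {"fn": "jog_arm", "kwargs": {"linear": [[0,0.0008,0.05],[0,0.0008,0.1],[0,0.0008,0.1417],[0,0.0008,0.175],[0,0.0008,0.2],[0,0.0008,0.2167],[0,0.0008,0.23],[0,0.0008,0.2392],[0,0.0008,0.2392],[0,0.0008,0.2392],[0,0.0008,0.2392]], "spin": [0,0,0,0,0,0,0,0,0,0,0], "fingers": [-1,-1,-1,-1,-1,-1,-1,-1,-1,-1,-1]}}

```text
time_s: 3.92
position: [0.5039, -0.1047, 0.1028]
tcp_rot: [[-0.984, 0.178, 0.002], [0.178, 0.984, -0.0], [-0.002, -0.0, -1.0]]
contact_force: [-0.2, 0.9, -0.4]
finger_gap: 0.0853
gripper_force: 0.0
```

>>> {"fn": "jog_arm", "kwargs": {"linear": [[0,0,0],[0,0,0],[0,0,0],[0,0,0],[0,0,0]], "spin": [0,0,0,0,0], "fingers": [-0.6,-0.5,-0.4,-0.25,-0.25]}}

```text
time_s: 4.33
position: [0.5033, -0.105, 0.1029]
tcp_rot: [[-0.984, 0.178, 0.001], [0.178, 0.984, -0.001], [-0.001, -0.001, -1.0]]
contact_force: [-2.0, -0.4, 5.3]
finger_gap: 0.0538
gripper_force: 5.5
```

>>> {"fn": "jog_arm", "kwargs": {"linear": [[0,0,0],[0,0,0],[0,0,0],[0,0,0],[0,0,0],[0,0,0]], "spin": [0,0,0,0,0,0], "fingers": [-0.15,-0.05,0.05,0.12,0.15,0.15]}}

```text
time_s: 4.83
position: [0.5037, -0.1055, 0.1044]
tcp_rot: [[-0.984, 0.178, 0.002], [0.178, 0.984, -0.001], [-0.002, -0.001, -1.0]]
contact_force: [-5.1, -0.5, 14.2]
finger_gap: 0.0367
gripper_force: 25.8
```

Run:
```python
from h import *
st()
look(("side","scene"),["jaw_top","tab_top"]);save("wrist","w3")
```

```text
('time_s', np.float64(4.8333)) ('position', array([ 0.5037, -0.1055,  0.1044])) ('contact_force', array([-5.1474, -0.4849, 14.2151])) ('finger_gap', np.float64(0.0367)) ('gripper_force', np.float64(25.8169))
jaw_top side [283.7 208.9] 0.75 [0.5414 0.1313 0.07  ] tool [0.0051 0.2398 0.0342]
jaw_top scene [390.4 250.3] 0.69 [0.5373 0.1269 0.07  ] tool [0.0084 0.2348 0.0342]
tab_top side [344.9 257. ] 0.61 [ 0.5    -0.1451  0.085 ] tool [-0.0034 -0.0396  0.0195]
tab_top side [209.7 209.1] 0.58 [0.3767 0.2607 0.085 ] tool [0.1902 0.3378 0.0187]
tab_top scene [283.7 260.4] 0.71 [ 0.4967 -0.1521  0.085 ] tool [-0.0014 -0.047   0.0195]
```

>>> {"fn": "jog_arm", "kwargs": {"linear": [[0,0,0],[0,0,0],[0,0,0],[0,0,0]], "spin": [0,0,0,0], "fingers": [-0.3,-0.7,-0.9,-0.9]}}

```text
time_s: 5.52
position: [0.503, -0.1044, 0.1016]
tcp_rot: [[-0.984, 0.178, -0.0], [0.178, 0.984, 0.0], [0.0, 0.0, -1.0]]
contact_force: [0.5, 0.2, -0.6]
finger_gap: 0.0806
gripper_force: 0.0
```

Run:
```python
from h import *
st()
look(("wrist","side","scene"),["jaw_top","trigger_face"]);im=save("wrist","w4")
```

```text
('time_s', np.float64(5.5167)) ('position', array([ 0.503 , -0.1044,  0.1016])) ('contact_force', array([ 0.4599,  0.1588, -0.5928])) ('finger_gap', np.float64(0.0806)) ('gripper_force', np.float64(0.0))
jaw_top side [281.1 210.5] 0.81 [0.5308 0.1307 0.07  ] tool [0.0144 0.2363 0.0316]
jaw_top scene [394.1 252.5] 0.68 [0.5472 0.1333 0.07  ] tool [-0.0013  0.2418  0.0316]
trigger_face wrist [403.8 334.1] 0.65 [ 0.509  -0.0735  0.105 ] tool [-0.0005  0.0315 -0.0034]
trigger_face side [326.1 234.7] 0.51 [ 0.5124 -0.0659  0.105 ] tool [-0.0025  0.0396 -0.0034]
trigger_face scene [317.7 250.2] 0.59 [ 0.5066 -0.064   0.105 ] tool [ 0.0036  0.0404 -0.0034]
```

View pics/w4.png

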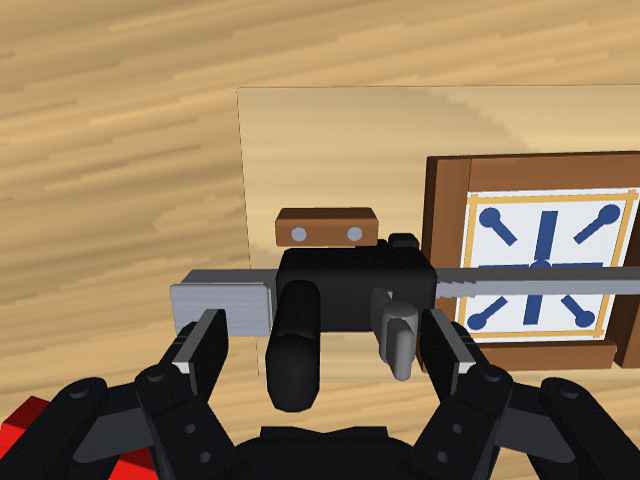

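After pump one the head has slid about 9 mm forward relative to the hand: handle back at column 270, trigger at 400, both clear of the fingers. From here the hand will follow the handle while it squeezes, and I'll read the force just before the stop.

In the tool's units: 0.009 m is 0.015, 0.007 m is 0.0117.

>>> {"fn": "jog_arm", "kwargs": {"linear": [[0,0.015,0],[0,0.015,0],[0,0.015,0],[0,0.0117,-0.0017],[0,0.0067,-0.0033],[0,0.0033,-0.005],[0,0.0025,-0.005]], "spin": [0,0,0,0,0,0,0], "fingers": [-0.8,-0.55,-0.3,-0.2,-0.1,0.0,0.04]}}

```text
time_s: 6.6
position: [0.5035, -0.1035, 0.105]
tcp_rot: [[-0.984, 0.178, 0.001], [0.178, 0.984, -0.0], [-0.001, -0.0, -1.0]]
contact_force: [-0.2, 1.3, 1.7]
finger_gap: 0.0412
gripper_force: 4.1
```

In the tool's units: -0.0015 m is -0.0025, -0.001 m is -0.0017.

>>> {"fn": "jog_arm", "kwargs": {"linear": [[0,-0.0008,-0.0017],[0,-0.0025,-0.0017],[0,-0.0025,-0.0017]], "spin": [0,0,0], "fingers": [0.1,0.14,0.14]}}

```text
time_s: 6.85
position: [0.5033, -0.1046, 0.1056]
tcp_rot: [[-0.984, 0.178, 0.0], [0.178, 0.984, -0.0], [-0.0, 0.0, -1.0]]
contact_force: [0.9, -0.1, -2.7]
finger_gap: 0.0369
gripper_force: 18.5
```

In the tool's units: 0.004 m is 0.0067, 0.002 m is 0.0033.

>>> {"fn": "jog_arm", "kwargs": {"linear": [[0,0,0.0033],[0,0,0.0067],[0,0,0.0067],[0,0,0.0067]], "spin": [0,0,0,0], "fingers": [-0.3,-0.7,-0.9,-0.9]}}

```text
time_s: 7.18
position: [0.5028, -0.1046, 0.1016]
tcp_rot: [[-0.984, 0.178, -0.001], [0.178, 0.984, -0.0], [0.001, -0.0, -1.0]]
contact_force: [0.7, -0.2, -0.3]
finger_gap: 0.0806
gripper_force: 0.0
```

Run:
```python
from h import *
st()
look(("wrist","scene","side"),["trigger_face","grip_back","jaw_top"]);im=save("wrist","w5")
```

```text
('time_s', np.float64(7.1833)) ('position', array([ 0.5028, -0.1046,  0.1016])) ('contact_force', array([ 0.7144, -0.1822, -0.2808])) ('finger_gap', np.float64(0.0806)) ('gripper_force', np.float64(0.0))
trigger_face wrist [409.6 336.9] 0.95 [ 0.511  -0.0714  0.105 ] tool [-0.0021  0.0341 -0.0034]
trigger_face scene [316.1 250.6] 0.55 [ 0.5067 -0.0683  0.105 ] tool [ 0.0027  0.0364 -0.0034]
trigger_face side [325.6 236.2] 0.66 [ 0.507  -0.0693  0.105 ] tool [ 0.0022  0.0355 -0.0034]
grip_back wrist [277.6 334.4] 0.84 [ 0.5003 -0.1236  0.105 ] tool [-0.0009 -0.0192 -0.0034]
grip_back scene [294.3 254.6] 0.87 [ 0.5025 -0.1248  0.105 ] tool [-0.0033 -0.0199 -0.0034]
grip_back side [343.1 249.1] 0.94 [ 0.5016 -0.1361  0.105 ] tool [-0.0045 -0.0312 -0.0034]
jaw_top scene [391.3 254. ] 0.72 [0.5497 0.1243 0.07  ] tool [-0.0054  0.2336  0.0316]
jaw_top side [283.9 210.4] 0.89 [0.5369 0.1255 0.07  ] tool [0.0074 0.2325 0.0316]
jaw_top side [341.  249.5] 0.65 [ 0.5278 -0.1069  0.07  ] tool [-0.025   0.0022  0.0316]
```

View pics/w5.png

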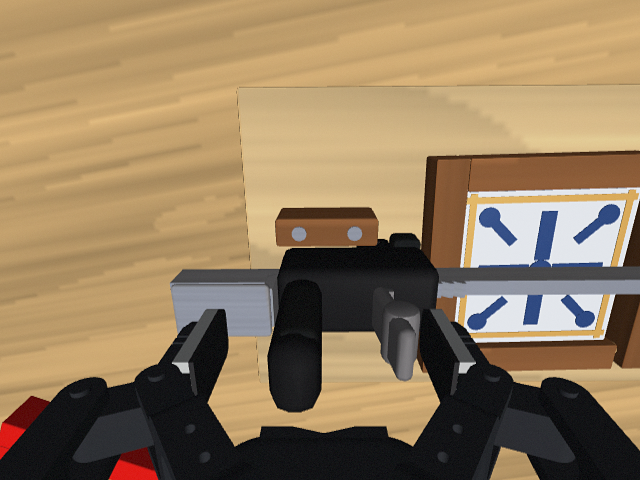

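Same state as before with the bar in by another tooth; the trigger is at (405,340) and the frame is untouched. I'll pump on and watch the force before each stop.

In the tool's units: 0.009 m is 0.015, 0.007 m is 0.0117.

>>> {"fn": "jog_arm", "kwargs": {"linear": [[0,0.015,0],[0,0.015,0],[0,0.015,0],[0,0.0117,-0.0017],[0,0.0067,-0.0033],[0,0.0033,-0.005],[0,0.0025,-0.005]], "spin": [0,0,0,0,0,0,0], "fingers": [-0.8,-0.55,-0.3,-0.2,-0.1,0.0,0.04]}}

```text
time_s: 8.42
position: [0.5035, -0.1029, 0.105]
tcp_rot: [[-0.984, 0.178, 0.001], [0.178, 0.984, 0.0], [-0.0, 0.001, -1.0]]
contact_force: [0.5, 2.8, 2.4]
finger_gap: 0.0408
gripper_force: 4.9
```

In the tool's units: -0.0015 m is -0.0025, -0.001 m is -0.0017.

>>> {"fn": "jog_arm", "kwargs": {"linear": [[0,-0.0008,-0.0017],[0,-0.0025,-0.0017],[0,-0.0025,-0.0017]], "spin": [0,0,0], "fingers": [0.1,0.14,0.14]}}

```text
time_s: 8.67
position: [0.5033, -0.1039, 0.1055]
tcp_rot: [[-0.984, 0.177, 0.0], [0.177, 0.984, 0.001], [-0.0, 0.001, -1.0]]
contact_force: [1.7, 3.1, -3.3]
finger_gap: 0.0368
gripper_force: 18.2
```

In the tool's units: 0.004 m is 0.0067, 0.002 m is 0.0033.

>>> {"fn": "jog_arm", "kwargs": {"linear": [[0,0,0.0033],[0,0,0.0067],[0,0,0.0067],[0,0,0.0067]], "spin": [0,0,0,0], "fingers": [-0.3,-0.7,-0.9,-0.9]}}

```text
time_s: 9.0
position: [0.5027, -0.1052, 0.1016]
tcp_rot: [[-0.984, 0.179, -0.001], [0.179, 0.984, -0.001], [0.001, -0.001, -1.0]]
contact_force: [-0.1, 0.7, 1.0]
finger_gap: 0.0808
gripper_force: 0.0
```

In the tool's units: 0.009 m is 0.015, -0.001 m is -0.0017.

>>> {"fn": "jog_arm", "kwargs": {"linear": [[0,0.015,0],[0,0.015,0],[0,0.015,0],[0,0.0117,-0.0017],[0,0.0067,-0.0033],[0,0.0033,-0.005],[0,0.0025,-0.005]], "spin": [0,0,0,0,0,0,0], "fingers": [-0.8,-0.55,-0.3,-0.2,-0.1,0.0,0.04]}}

```text
time_s: 9.58
position: [0.5035, -0.103, 0.1051]
tcp_rot: [[-0.984, 0.178, 0.001], [0.178, 0.984, 0.0], [-0.0, 0.0, -1.0]]
contact_force: [0.0, 3.6, 2.9]
finger_gap: 0.041
gripper_force: 7.0
```

In the tool's units: -0.0015 m is -0.0025, -0.001 m is -0.0017.

>>> {"fn": "jog_arm", "kwargs": {"linear": [[0,-0.0008,-0.0017],[0,-0.0025,-0.0017],[0,-0.0025,-0.0017]], "spin": [0,0,0], "fingers": [0.1,0.14,0.14]}}

```text
time_s: 9.83
position: [0.5032, -0.1046, 0.1056]
tcp_rot: [[-0.984, 0.178, 0.0], [0.178, 0.984, -0.0], [-0.0, -0.0, -1.0]]
contact_force: [2.0, 1.8, -1.5]
finger_gap: 0.037
gripper_force: 20.1
```

In the tool's units: 0.004 m is 0.0067, 0.002 m is 0.0033.

>>> {"fn": "jog_arm", "kwargs": {"linear": [[0,0,0.0033],[0,0,0.0067],[0,0,0.0067],[0,0,0.0067]], "spin": [0,0,0,0], "fingers": [-0.3,-0.7,-0.9,-0.9]}}

```text
time_s: 10.17
position: [0.5027, -0.1051, 0.1016]
tcp_rot: [[-0.984, 0.179, -0.001], [0.179, 0.984, -0.0], [0.001, -0.001, -1.0]]
contact_force: [0.5, 0.1, 1.2]
finger_gap: 0.0808
gripper_force: 0.0
```

Run:
```python
from h import *
st()
look(("wrist",),["trigger_face","grip_back"]);look(("scene","side"),["jaw_top"]);im=save("wrist","w6")
```

```text
('time_s', np.float64(10.1667)) ('position', array([ 0.5027, -0.1051,  0.1016])) ('contact_force', array([0.5151, 0.1176, 1.2457])) ('finger_gap', np.float64(0.0808)) ('gripper_force', np.float64(0.0))
trigger_face wrist [411.7 333. ] 0.7 [ 0.5091 -0.0707  0.105 ] tool [-0.0001  0.0349 -0.0034]
grip_back wrist [276.6 334. ] 0.94 [ 0.4999 -0.1242  0.105 ] tool [-0.0006 -0.0194 -0.0034]
jaw_top scene [389.4 249.9] 0.72 [0.5352 0.125  0.07  ] tool [0.0094 0.2319 0.0318]
jaw_top side [285.2 209.8] 0.88 [0.5416 0.125  0.07  ] tool [0.0031 0.233  0.0318]
```

View pics/w6.png

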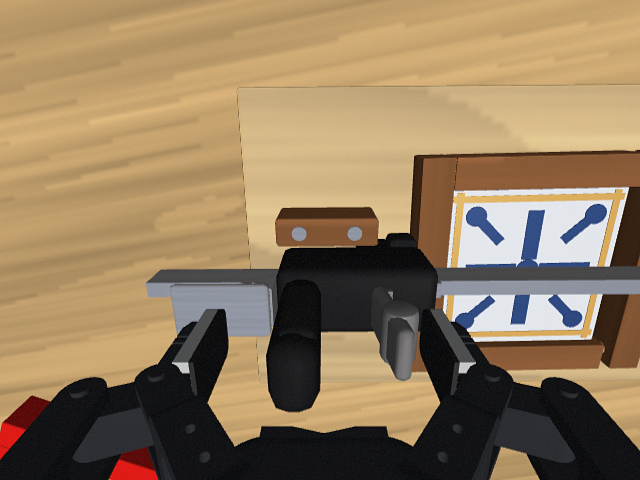

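The frame has been drawn against the head pad (left edge at column 415, pad at 418) and the bar's rear end shows at (148,285). The rail gap is still open at (605,345), so loading starts now and I'll take single pumps.

In the tool's units: 0.009 m is 0.015, 0.007 m is 0.0117.

>>> {"fn": "jog_arm", "kwargs": {"linear": [[0,0.015,0],[0,0.015,0],[0,0.015,0],[0,0.0117,-0.0017],[0,0.0067,-0.0033],[0,0.0033,-0.005],[0,0.0025,-0.005]], "spin": [0,0,0,0,0,0,0], "fingers": [-0.8,-0.55,-0.3,-0.2,-0.1,0.0,0.04]}}

```text
time_s: 11.15
position: [0.5036, -0.103, 0.105]
tcp_rot: [[-0.984, 0.178, 0.001], [0.178, 0.984, 0.0], [-0.0, 0.0, -1.0]]
contact_force: [-0.4, 3.6, 1.9]
finger_gap: 0.0412
gripper_force: 10.3
```

In the tool's units: -0.001 m is -0.0017, -0.0005 m is -0.0008.

>>> {"fn": "jog_arm", "kwargs": {"linear": [[0,-0.0008,-0.0017],[0,-0.0017,-0.0017]], "spin": [0,0], "fingers": [0.07,0.1]}}

```text
time_s: 11.32
position: [0.5033, -0.1041, 0.1053]
tcp_rot: [[-0.984, 0.178, 0.0], [0.178, 0.984, -0.0], [-0.0, -0.0, -1.0]]
contact_force: [3.4, 2.6, -4.3]
finger_gap: 0.0386
gripper_force: 13.1
```

In the tool's units: -0.0005 m is -0.0008.

>>> {"fn": "jog_arm", "kwargs": {"linear": [[0,-0.0008,0],[0,-0.0008,0]], "spin": [0,0], "fingers": [0.14,0.14]}}

```text
time_s: 11.48
position: [0.5032, -0.1047, 0.1055]
tcp_rot: [[-0.984, 0.178, 0.0], [0.178, 0.984, -0.0], [-0.0, -0.0, -1.0]]
contact_force: [3.2, 0.8, -3.7]
finger_gap: 0.0369
gripper_force: 21.5
```

In the tool's units: 0.004 m is 0.0067, 0.002 m is 0.0033.

>>> {"fn": "jog_arm", "kwargs": {"linear": [[0,0,0.0033],[0,0,0.0067],[0,0,0.0067],[0,0,0.0067]], "spin": [0,0,0,0], "fingers": [-0.3,-0.7,-0.9,-0.9]}}

```text
time_s: 11.82
position: [0.5028, -0.1049, 0.1018]
tcp_rot: [[-0.984, 0.178, -0.001], [0.178, 0.984, -0.0], [0.001, -0.0, -1.0]]
contact_force: [-0.2, -0.1, 0.5]
finger_gap: 0.0807
gripper_force: 0.0
```

Run:
```python
from h import *
st()
look(("wrist",),["trigger_face","grip_back"]);look(("scene","side"),["jaw_top"]);im=save("wrist","w7")
a=cv2.imread("pics/w6.png")[140:400,130:640]
cv2.imwrite("pics/c67.png",np.vstack([a,im[140:400,130:640,::-1]]))
```

```text
('time_s', np.float64(11.8167)) ('position', array([ 0.5028, -0.1049,  0.1018])) ('contact_force', array([-0.1838, -0.147 ,  0.4571])) ('finger_gap', np.float64(0.0807)) ('gripper_force', np.float64(0.0))
trigger_face wrist [408.8 334.5] 0.57 [ 0.5097 -0.0718  0.105 ] tool [-0.0009  0.0338 -0.0032]
grip_back wrist [273.8 332.6] 0.88 [ 0.4991 -0.1252  0.105 ] tool [-0.     -0.0206 -0.0032]
jaw_top scene [384.5 252.8] 0.94 [0.5405 0.1089 0.07  ] tool [0.0013 0.2169 0.0319]
jaw_top side [287.4 212.2] 0.59 [0.5382 0.1121 0.07  ] tool [0.004  0.2196 0.0319]
```

View pics/c67.png

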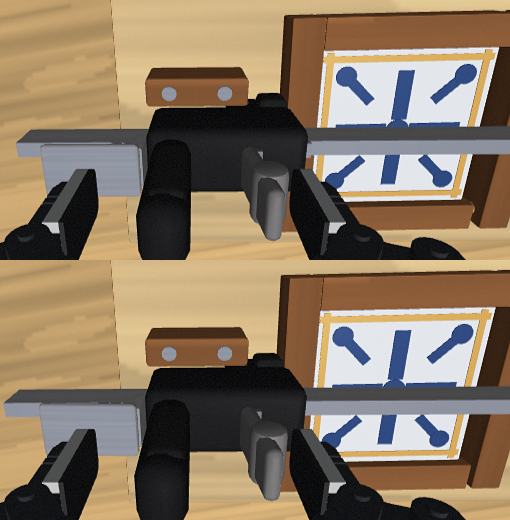

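In the lower half (after this pump) the rail gap has closed: the side rail meets the end rail at (472,475). The bar is in by one more tooth. The trigger force near the stop was 13 N, so the jaws hold about 12–15 N. One more tooth (+12 N) should give about 25 N. I'll squeeze in small steps.

In the tool's units: 0.008 m is 0.0133, 0.006 m is 0.01.

>>> {"fn": "jog_arm", "kwargs": {"linear": [[0,0.0133,0],[0,0.0133,0],[0,0.0133,0],[0,0.01,-0.0017],[0,0.005,-0.0033],[0,0.0017,-0.005],[0,0.0008,-0.005]], "spin": [0,0,0,0,0,0,0], "fingers": [-0.8,-0.55,-0.3,-0.2,-0.1,-0.03,0.0]}}

```text
time_s: 12.8
position: [0.5033, -0.1038, 0.1048]
tcp_rot: [[-0.984, 0.178, 0.0], [0.178, 0.984, 0.001], [-0.0, 0.001, -1.0]]
contact_force: [0.3, 2.5, 0.8]
finger_gap: 0.043
gripper_force: 11.3
```

In the tool's units: -0.001 m is -0.0017, -0.0005 m is -0.0008.

>>> {"fn": "jog_arm", "kwargs": {"linear": [[0,-0.0008,0],[0,-0.0017,-0.0017]], "spin": [0,0], "fingers": [0.04,0.06]}}

```text
time_s: 12.97
position: [0.5031, -0.1049, 0.1052]
tcp_rot: [[-0.984, 0.178, 0.0], [0.178, 0.984, 0.0], [-0.0, 0.0, -1.0]]
contact_force: [3.5, 2.0, -9.4]
finger_gap: 0.0405
gripper_force: 13.0
```

In the tool's units: -0.001 m is -0.0017, -0.0005 m is -0.0008.

>>> {"fn": "jog_arm", "kwargs": {"linear": [[0,-0.0008,0],[0,-0.0017,0]], "spin": [0,0], "fingers": [0.08,0.1]}}

```text
time_s: 13.13
position: [0.5029, -0.106, 0.1054]
tcp_rot: [[-0.984, 0.178, 0.0], [0.178, 0.984, -0.0], [-0.0, -0.0, -1.0]]
contact_force: [2.6, 1.7, -4.1]
finger_gap: 0.0388
gripper_force: 14.6
```

In the tool's units: -0.0005 m is -0.0008.

>>> {"fn": "jog_arm", "kwargs": {"linear": [[0,-0.0008,0],[0,-0.0008,0]], "spin": [0,0], "fingers": [0.14,0.14]}}

```text
time_s: 13.3
position: [0.5028, -0.1067, 0.1055]
tcp_rot: [[-0.984, 0.178, 0.0], [0.178, 0.984, -0.0], [-0.0, -0.0, -1.0]]
contact_force: [3.1, 0.6, -4.5]
finger_gap: 0.0373
gripper_force: 22.2
```

In the tool's units: 0.004 m is 0.0067, 0.002 m is 0.0033.

>>> {"fn": "jog_arm", "kwargs": {"linear": [[0,0,0.0033],[0,0,0.0067],[0,0,0.0067],[0,0,0.0067]], "spin": [0,0,0,0], "fingers": [-0.3,-0.7,-0.9,-0.9]}}

```text
time_s: 13.63
position: [0.5024, -0.1071, 0.1019]
tcp_rot: [[-0.984, 0.179, -0.0], [0.179, 0.984, -0.001], [0.0, -0.001, -1.0]]
contact_force: [0.6, -0.2, -0.0]
finger_gap: 0.0807
gripper_force: 0.0
```

Run:
```python
from h import *
st()
look(("wrist",),["trigger_face","grip_back"]);look(("scene","side"),["jaw_top"]);im=save("wrist","w8")
a=cv2.imread("pics/w7.png")[140:400,130:640]
cv2.imwrite("pics/c78.png",np.vstack([a,im[140:400,130:640,::-1]]))
```

```text
('time_s', np.float64(13.6333)) ('position', array([ 0.5024, -0.1071,  0.1019])) ('contact_force', array([ 0.6104, -0.1628, -0.0423])) ('finger_gap', np.float64(0.0807)) ('gripper_force', np.float64(0.0))
trigger_face wrist [413.1 331.2] 0.88 [ 0.5082 -0.072   0.105 ] tool [ 0.0006  0.0355 -0.0031]
grip_back wrist [274.  335.2] 0.88 [ 0.5    -0.1274  0.105 ] tool [-0.0013 -0.0204 -0.0031]
jaw_top scene [379.5 254.6] 0.64 [0.5422 0.0941 0.07  ] tool [-0.003   0.2047  0.032 ]
jaw_top scene [295.7 276.9] 0.2 [ 0.5456 -0.1347  0.07  ] tool [-0.0471 -0.0198  0.032 ]
jaw_top side [289.  213.2] 0.8 [0.5383 0.1054 0.07  ] tool [0.0029 0.2151 0.032 ]
```

View pics/c78.png

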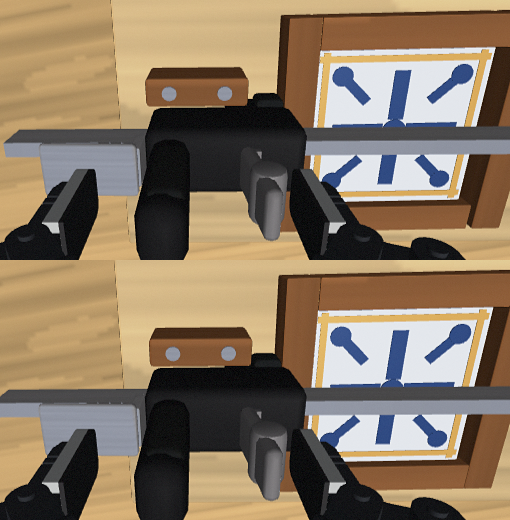

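Both views show the rail now hard against the side rails, or within about a millimetre. The peak trigger force was only 14.6 N, which is the dowel sliding plateau of about 15 N on the jaws. One more tooth is needed, again stepwise.

In the tool's units: 0.008 m is 0.0133, 0.006 m is 0.01.

>>> {"fn": "jog_arm", "kwargs": {"linear": [[0,0.0133,0],[0,0.0133,0],[0,0.0133,0],[0,0.01,-0.0017],[0,0.005,-0.0033],[0,0.0017,-0.005],[0,0.0008,-0.005]], "spin": [0,0,0,0,0,0,0], "fingers": [-0.8,-0.55,-0.3,-0.22,-0.15,-0.1,-0.07]}}

```text
time_s: 14.62
position: [0.503, -0.1058, 0.1044]
tcp_rot: [[-0.984, 0.178, 0.0], [0.178, 0.984, 0.001], [-0.0, 0.001, -1.0]]
contact_force: [1.6, 2.3, -3.6]
finger_gap: 0.0462
gripper_force: 17.4
```

In the tool's units: -0.0005 m is -0.0008.

>>> {"fn": "jog_arm", "kwargs": {"linear": [[0,0,0],[0,-0.0008,0]], "spin": [0,0], "fingers": [-0.02,0.01]}}

```text
time_s: 14.78
position: [0.5028, -0.1069, 0.1049]
tcp_rot: [[-0.984, 0.178, 0.0], [0.178, 0.984, -0.0], [-0.0, -0.0, -1.0]]
contact_force: [1.3, 2.3, -1.4]
finger_gap: 0.0428
gripper_force: 17.2
```

In the tool's units: -0.0005 m is -0.0008.

>>> {"fn": "jog_arm", "kwargs": {"linear": [[0,0,0],[0,-0.0008,0]], "spin": [0,0], "fingers": [0.04,0.06]}}

```text
time_s: 14.95
position: [0.5027, -0.1075, 0.1052]
tcp_rot: [[-0.984, 0.178, 0.0], [0.178, 0.984, -0.001], [-0.0, -0.001, -1.0]]
contact_force: [0.4, 1.3, 1.1]
finger_gap: 0.0405
gripper_force: 19.6
```

The reading is 19.6 N near the stop, so J is about 25–28 N. The last 2 mm of travel adds about 2 N, which stays safely below 36 N. Finishing the tooth.

In the tool's units: -0.001 m is -0.0017, -0.0005 m is -0.0008.

>>> {"fn": "jog_arm", "kwargs": {"linear": [[0,-0.0008,0],[0,-0.0017,0]], "spin": [0,0], "fingers": [0.09,0.11]}}

```text
time_s: 15.12
position: [0.5025, -0.1081, 0.1054]
tcp_rot: [[-0.984, 0.178, 0.0], [0.178, 0.984, -0.0], [-0.0, -0.0, -1.0]]
contact_force: [-0.2, 0.8, 4.9]
finger_gap: 0.0385
gripper_force: 19.8
```

In the tool's units: -0.0005 m is -0.0008.

>>> {"fn": "jog_arm", "kwargs": {"linear": [[0,-0.0008,0],[0,-0.0008,0]], "spin": [0,0], "fingers": [0.14,0.15]}}

```text
time_s: 15.28
position: [0.5025, -0.1086, 0.1056]
tcp_rot: [[-0.984, 0.178, 0.0], [0.178, 0.984, -0.0], [-0.0, -0.0, -1.0]]
contact_force: [-1.7, 0.8, 6.5]
finger_gap: 0.0371
gripper_force: 31.2
```

In the tool's units: 0.004 m is 0.0067, 0.002 m is 0.0033.

>>> {"fn": "jog_arm", "kwargs": {"linear": [[0,0,0.0033],[0,0,0.0067],[0,0,0.0067],[0,0,0.0067],[0,0,0.0067],[0,0,0.0067]], "spin": [0,0,0,0,0,0], "fingers": [-0.3,-0.7,-0.9,-0.9,-0.95,-0.95]}}

```text
time_s: 15.78
position: [0.5023, -0.1086, 0.1007]
tcp_rot: [[-0.984, 0.178, -0.0], [0.178, 0.984, -0.0], [0.0, -0.0, -1.0]]
contact_force: [-1.3, 0.7, -0.3]
finger_gap: 0.083
gripper_force: 0.0
```

Run:
```python
from h import *
st()
look(("wrist",),["trigger_face","grip_back","tab_top"]);look(("scene","side"),["jaw_top"]);im=save("wrist","w9")
# bar rear end: find leftmost bright gray pixel along the bar row
for n in("w5","w6","w7","w8","w9"):
    g=cv2.imread(f"pics/{n}.png").astype(int);sat=g.max(2)-g.min(2)
    m=(sat[286:291]<25)&(g[286:291].mean(2)>90);c=np.where(m.mean(0)>.5)[0];print(n,c.min())
a=cv2.imread("pics/w8.png")[140:400,400:640];b=im[140:400,400:640,::-1];z=cv2.imread("pics/w6.png")[140:400,400:640]
cv2.imwrite("pics/c89.png",np.hstack([z,a,b]))
```

```text
('time_s', np.float64(15.7833)) ('position', array([ 0.5023, -0.1086,  0.1007])) ('contact_force', array([-1.2652,  0.7204, -0.2744])) ('finger_gap', np.float64(0.083)) ('gripper_force', np.float64(0.0))
trigger_face wrist [415.6 335.8] 0.84 [ 0.5094 -0.0732  0.105 ] tool [-0.0006  0.0361 -0.0043]
grip_back wrist [275.4 336.4] 0.72 [ 0.4996 -0.1284  0.105 ] tool [-0.0008 -0.02   -0.0043]
tab_top wrist [204.  314.4] 0.56 [ 0.4949 -0.1631  0.085 ] tool [-0.0024 -0.055   0.0157]
jaw_top scene [376.7 250.2] 0.58 [0.526  0.0927 0.07  ] tool [0.0126 0.2021 0.0308]
jaw_top side [291.8 214.6] 0.84 [0.5394 0.0949 0.07  ] tool [-0.0002  0.2067  0.0308]
w5 171
w6 147
w7 135
w8 123
w9 110
```

View pics/c89.png

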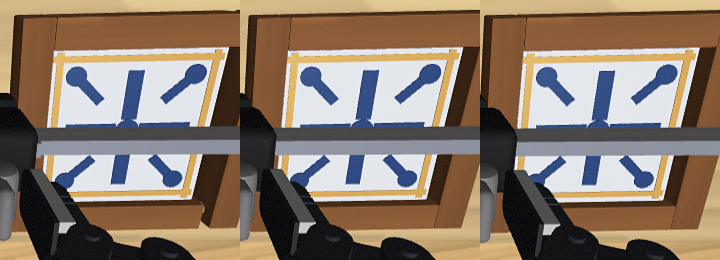

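The three crops show the gap open (left, near (205,215)), nearly shut (middle), and the rail hard home (right). The bar advanced one tooth per pump, and the last peak of 19.8 N at the stop means a hold of about 25 N. The trigger is let go (56 mm over both). I'm now lifting, shifting 54 mm back over the tab, closing the fingers and coming down.

In the tool's units: -0.06 m is -0.1, -0.054 m is -0.09.

>>> {"fn": "jog_arm", "kwargs": {"linear": [[0,0,-0.0417],[0,0,-0.0833],[0,0,-0.1],[0,0,-0.1],[-0.0017,-0.0417,-0.1],[-0.0017,-0.09,-0.1],[-0.0017,-0.09,-0.1],[-0.0017,-0.09,-0.1],[-0.0017,-0.09,-0.1],[-0.0017,-0.09,-0.1],[-0.0017,-0.09,-0.1],[-0.0017,-0.09,-0.1]], "spin": [0,0,0,0,0,0,0,0,0,0,0,0], "fingers": [-1,-1,-1,-1,-0.5,0.2,0.8,1,1,1,1,1]}}

```text
time_s: 17.23
position: [0.4939, -0.1608, 0.1606]
tcp_rot: [[-0.984, 0.176, -0.0], [0.176, 0.984, 0.0], [0.0, 0.0, -1.0]]
contact_force: [-0.1, -0.7, -0.3]
finger_gap: 0.0001
gripper_force: 0.0
```

Run:
```python
from h import *
st();look(("wrist","scene"),["tab_top","grip_back","trigger_face"])
```

```text
('time_s', np.float64(17.2333)) ('position', array([ 0.4939, -0.1608,  0.1606])) ('contact_force', array([-0.0873, -0.7165, -0.2653])) ('finger_gap', np.float64(0.0001)) ('gripper_force', np.float64(0.0))
tab_top wrist [323.6 260.2] 0.95 [ 0.4932 -0.1618  0.085 ] tool [ 0.0005 -0.0012  0.0756]
tab_top wrist [547.8 221.5] 0.72 [ 0.4926 -0.0274  0.085 ] tool [0.0248 0.1311 0.0756]
tab_top scene [282.1 262.5] 0.62 [ 0.5021 -0.1577  0.085 ] tool [-0.0075  0.0045  0.0756]
tab_top scene [481.2 270.1] 0.24 [0.6778 0.3131 0.085 ] tool [-0.0975  0.4989  0.0757]
grip_back wrist [384.8 272.7] 0.96 [ 0.4989 -0.1285  0.105 ] tool [0.0008 0.0327 0.0556]
grip_back scene [291.9 254.7] 0.78 [ 0.501  -0.1306  0.105 ] tool [-0.0016  0.0309  0.0556]
trigger_face wrist [484.  273.1] 0.89 [ 0.509  -0.0741  0.105 ] tool [0.0004 0.088  0.0556]
trigger_face scene [318.1 252. ] 0.53 [ 0.5126 -0.0649  0.105 ] tool [-0.0015  0.0977  0.0556]
```

The tool sits directly over tab_top, with the handle's back 33 mm ahead as it should be. Descending to just above the tab, then pressing.

In the tool's units: 0.064 m is 0.1067, 0.062 m is 0.1033.

>>> {"fn": "jog_arm", "kwargs": {"linear": [[0,0,0.0333],[0,0,0.0667],[0,0,0.0867],[0,0,0.0933],[0,0,0.0933],[0,0,0.1],[0,0,0.1033],[0,0,0.1067]], "spin": [0,0,0,0,0,0,0,0], "fingers": [1,1,1,1,1,1,1,1]}}

```text
time_s: 18.3
position: [0.495, -0.163, 0.0989]
tcp_rot: [[-0.984, 0.178, 0.003], [0.178, 0.984, -0.002], [-0.003, -0.001, -1.0]]
contact_force: [-1.4, -2.0, 3.0]
finger_gap: -0.0
gripper_force: 1.6
```

In the tool's units: 0.003 m is 0.005, 0.0015 m is 0.0025.

>>> {"fn": "jog_arm", "kwargs": {"linear": [[0,0,0.0025],[0,0,0.005],[0,0,0.005]], "spin": [0,0,0], "fingers": [1,1,1]}}

```text
time_s: 18.55
position: [0.4949, -0.1631, 0.095]
tcp_rot: [[-0.984, 0.179, 0.003], [0.179, 0.984, -0.002], [-0.003, -0.001, -1.0]]
contact_force: [1.4, -3.0, 3.5]
finger_gap: -0.0004
gripper_force: 0.9
```

In the tool's units: 0.0035 m is 0.0058, 0.003 m is 0.005.

>>> {"fn": "jog_arm", "kwargs": {"linear": [[0,0,0.0025],[0,0,0.005],[0,0,0.0058]], "spin": [0,0,0], "fingers": [1,1,1]}}

```text
time_s: 18.8
position: [0.4956, -0.1628, 0.0936]
tcp_rot: [[-0.984, 0.179, 0.004], [0.179, 0.984, -0.001], [-0.004, -0.001, -1.0]]
contact_force: [-3.3, -1.0, 20.2]
finger_gap: 0.0001
gripper_force: 7.0
```

In the tool's units: 0.002 m is 0.0033, 0.0015 m is 0.0025.

>>> {"fn": "jog_arm", "kwargs": {"linear": [[0,0,0.0025],[0,0,0.0033],[0,0,0.0033]], "spin": [0,0,0], "fingers": [1,1,1]}}

```text
time_s: 19.05
position: [0.4957, -0.1627, 0.0929]
tcp_rot: [[-0.984, 0.179, 0.004], [0.179, 0.984, -0.001], [-0.005, -0.0, -1.0]]
contact_force: [-7.1, -0.8, 25.9]
finger_gap: 0.0003
gripper_force: 7.6
```

Run:
```python
from h import *
st();look(("wrist","scene","side"),["jaw_top","grip_back"]);save("wrist","w10")
```

```text
('time_s', np.float64(19.05)) ('position', array([ 0.4957, -0.1627,  0.0929])) ('contact_force', array([-7.1069, -0.7547, 25.8965])) ('finger_gap', np.float64(0.0003)) ('gripper_force', np.float64(7.6297))
jaw_top scene [377.1 255.5] 0.69 [0.5431 0.087  0.07  ] tool [-0.0018  0.2542  0.0229]
jaw_top side [290.7 213. ] 0.6 [0.5424 0.1027 0.07  ] tool [0.0017 0.2695 0.0229]
grip_back wrist [424.4 340.7] 0.74 [ 0.4999 -0.1257  0.105 ] tool [ 0.0025  0.0372 -0.0121]
grip_back scene [294.3 254.7] 0.62 [ 0.5028 -0.1248  0.105 ] tool [-0.0003  0.0385 -0.0121]
grip_back side [340.1 248.5] 0.86 [ 0.4979 -0.1292  0.105 ] tool [ 0.0038  0.0333 -0.0121]
```

The jaw has not moved yet: 26 N at a tip height of 79 mm. The closed fingers bear with their front edge, near the pivot. I'll lift, shift 8 mm towards the tab's free end for leverage, and press again.

In the tool's units: -0.016 m is -0.0267, -0.008 m is -0.0133.

>>> {"fn": "jog_arm", "kwargs": {"linear": [[0,0,-0.0133],[0,0,-0.0267],[0,0,-0.0267],[0,-0.0133,-0.0267],[0,-0.0133,-0.0267],[0,-0.0133,-0.0167],[0,-0.0133,-0.0117],[0,-0.0133,-0.0083],[0,-0.0133,-0.005],[0,-0.0133,-0.005]], "spin": [0,0,0,0,0,0,0,0,0,0], "fingers": [1,1,1,1,1,1,1,1,1,1]}}

```text
time_s: 20.38
position: [0.492, -0.1703, 0.0916]
tcp_rot: [[-0.984, 0.178, -0.001], [0.178, 0.984, -0.001], [0.001, -0.001, -1.0]]
contact_force: [-3.8, -1.5, 6.6]
finger_gap: 0.0
gripper_force: 3.3
```

In the tool's units: 0.002 m is 0.0033, 0.001 m is 0.0017.

>>> {"fn": "jog_arm", "kwargs": {"linear": [[0,0,0.0017],[0,0,0.0033],[0,0,0.0033]], "spin": [0,0,0], "fingers": [1,1,1]}}

```text
time_s: 20.63
position: [0.492, -0.1704, 0.0908]
tcp_rot: [[-0.984, 0.178, -0.001], [0.178, 0.984, -0.001], [0.001, -0.001, -1.0]]
contact_force: [-4.9, -1.3, 13.3]
finger_gap: -0.0001
gripper_force: 6.5
```

In the tool's units: 0.002 m is 0.0033, 0.001 m is 0.0017.

>>> {"fn": "jog_arm", "kwargs": {"linear": [[0,0,0.0017],[0,0,0.0033],[0,0,0.0033]], "spin": [0,0,0], "fingers": [1,1,1]}}

```text
time_s: 20.88
position: [0.4923, -0.1704, 0.088]
tcp_rot: [[-0.984, 0.178, 0.0], [0.178, 0.984, -0.001], [-0.0, -0.001, -1.0]]
contact_force: [-2.6, -1.8, 6.4]
finger_gap: 0.0006
gripper_force: 3.6
```

Run:
```python
from h import *
st();look(("scene","side"),["jaw_top"]);im=save("wrist","w11")
im=viewer.snapshot("side")
cv2.imwrite("pics/fs.png",cv2.resize(im[190:290,250:380,::-1],None,fx=5,fy=5,interpolation=cv2.INTER_CUBIC))
```

```text
('time_s', np.float64(20.8833)) ('position', array([ 0.4923, -0.1704,  0.088 ])) ('contact_force', array([-2.6298, -1.8377,  6.3595])) ('finger_gap', np.float64(0.0006)) ('gripper_force', np.float64(3.575))
jaw_top scene [383.7 253.4] 0.75 [0.5417 0.1061 0.07  ] tool [0.0007 0.2809 0.0177]
jaw_top scene [350.6 270.4] 0.3 [0.5683 0.0044 0.07  ] tool [-0.0436  0.1856  0.0178]
jaw_top side [288.1 213.2] 0.77 [0.5364 0.1072 0.07  ] tool [0.0061 0.281  0.0177]
```

Force dropped to 6 N and the far jaw sprang about 12 mm forward, so the clamp has let go. I'll hold briefly, then lift clear.

In the tool's units: -0.11 m is -0.1833, -0.09 m is -0.15.

>>> {"fn": "jog_arm", "kwargs": {"linear": [[0,0,0.0017],[0,0,0.0017],[0,0,0.0017],[0,0,0.0017],[0,0,-0.0083],[0,0,-0.025],[0,0,-0.05],[0,0,-0.1],[0,0,-0.15],[0,0,-0.1833],[0,0,-0.1833],[0,0,-0.1833]], "spin": [0,0,0,0,0,0,0,0,0,0,0,0], "fingers": [1,1,1,1,1,1,1,1,1,1,1,1]}}

```text
time_s: 22.18
position: [0.493, -0.1693, 0.1986]
tcp_rot: [[-0.984, 0.177, 0.002], [0.177, 0.984, -0.0], [-0.002, 0.0, -1.0]]
contact_force: [-0.9, 0.1, 0.1]
finger_gap: 0.0003
gripper_force: 0.0
```

Run:
```python
from h import *
st();look(("scene","side"),["jaw_top"]);look(("wrist",));im=save("wrist","w12")
cv2.imwrite("pics/fin.png",im[:,:,::-1])
```

```text
('time_s', np.float64(22.1833)) ('position', array([ 0.493 , -0.1693,  0.1986])) ('contact_force', array([-0.8686,  0.1345,  0.1345])) ('finger_gap', np.float64(0.0003)) ('gripper_force', np.float64(0.0))
jaw_top scene [384.2 255.8] 0.88 [0.5497 0.1043 0.07  ] tool [-0.0069  0.2793  0.1287]
jaw_top side [285.7 212.7] 0.9 [0.5331 0.1137 0.07  ] tool [0.0111 0.2856 0.1286]
jaw_top side [257.3 182.1] 0.46 [0.5774 0.2916 0.07  ] tool [-0.001   0.4686  0.1287]
trigger_face wrist [479.7 253.5] 0.6 [ 0.5102 -0.0697  0.105 ] tool [-0.0011  0.1012  0.0908]
grip_back wrist [392.9 255.2] 0.6 [ 0.5015 -0.1257  0.105 ] tool [-0.0025  0.0446  0.0908]
tab_top wrist [340.1 239.9] 0.76 [ 0.4918 -0.1582  0.085 ] tool [0.0012 0.0108 0.1107]
```

View pics/fin.png

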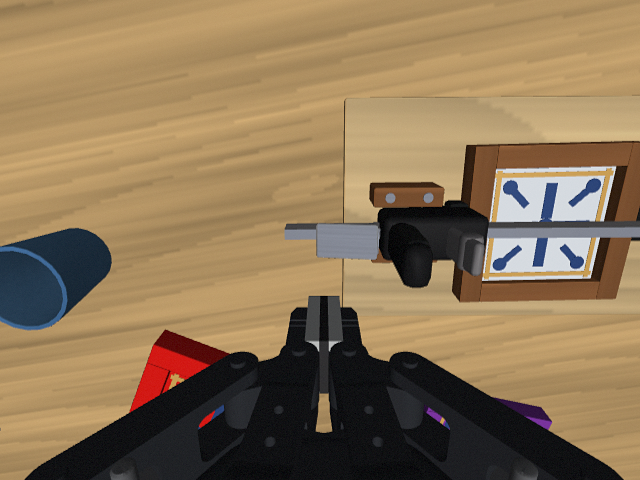

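The last picture shows the frame closed (rail flush at (610,235)), the bar moved back out with its rear end at (287,231), trigger and tab let go, and the robot clear. Nothing else has moved, so I'm handing in.

```bash
python3 -c "
from h import *
print(ticket.finish_job())"
```

```text
the job is handed in; nothing more can be done
None
```

The job is handed in, but no verdict came back: the frame's end rail looks fully home, the clamp held it by itself at an estimated 25 N (judged from trigger force, not measured), and after the tab press the jaws let go and the robot stood clear.

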